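# Centre a candle goblet on its display plinth

## Robot

A 7-joint arm with a two-finger parallel gripper is mounted at the origin on the work surface. World frame = base frame: x ahead of the robot, y to its left, z up, the work surface at z = 0. Lengths are in mm, angles in rad, forces in N, time in s.
With the tool pointing down it reaches from about 400 to 875 mm from the base axis. Payload 4.4 kg.
Tool frame: the origin (TCP) lies where the fingers leave the gripper's body, on its centre line; the fingertips stand 73 mm ahead of it and the grasp point (between the pads) lies 54 mm ahead of it; z points along the fingers, y is the line along which they close (so a half turn about z gives the same grasp; the last joint's range is limited). The gripper opens to 85 mm and grips with 20 to 120 N. Pads are 22 mm wide; open, the fingers measure 114 mm over their backs; the gripper's body (76 mm by 85 mm) begins 54 mm behind the grasp point. The pads swing forward as they close: fully open they stand 13 mm farther back than shut.
Start: joints at [-1.394, 0.628, 0.038, 1.517, -0.027, 0.996, -0.02], TCP at [156.251, 630.954, 303.913] pointing down, gripper open.
Joint ranges: [-3.06, 3.06], [-0.37, 2.12], [-1.25, 1.32], [0.18, 2.47], [-1.1, 4.24], [0.23, 1.98], [-2.94, 2.94]. Speed limits (rad/s): [2.57, 2.57, 3.14, 3.14, 3.14, 3.14, 3.14].

## Interface

Orientations are given as [roll, pitch, yaw] about the fixed x, y, z axes, in that order (R = Rz(yaw) Ry(pitch) Rx(roll)).
In Python, from cell import ctrl gives the robot as it stands.
- The arm moves only by the tool send_rows, never from a script. Its argument "rows" is a list that holds one entry, the list of rows, each a list of 6 numbers: the shift along the tool's x, y, z in cm, then the turn, a rotation vector about the tool's x, y, z in rad. In form: [[[tx, ty, tz, wx, wy, wz], ...]]. A call has 1 to 10 rows; each row is the pose to reach, as a shift and turn from the pose commanded when the call began, along the tool's axes at that moment; what a row does not reach only later rows make up. A row lasts 1/10 s, in which the tool goes at most 50 mm and 8.59 degrees, less where a joint would pass 70% of its speed; a pose out of reach is approached as far as the arm can. A call with a gripper value outside its range is refused whole. "grip" is the closure in counts, from 0 (fully open) to 255 (shut), set as the call begins (left out, the last holds). The fingers move at their own pace and stop on an object; the grip force is fixed at half the most. Time passes only in rows, so rows that repeat a pose let the fingers close. It gives the time, the measured TCP pose, the force, the opening and the grip force at its end, in the units of the state.
- ctrl.read_state(): the state, without advancing time (a new reading comes with each control period).
- ctrl.get_image(name): name is "scene" or "top"; returns a dict with "pixels" (420x560x3 uint8, red, green, blue), "fx", "fy", "cx", "cy" (pixels), "extrinsics" (4x4, takes a point from camera to world coordinates). Camera axes: x right, y up, looking along -z (the intrinsics and any distortion apply to the point x, -y, -z); pixel columns grow to the right and rows downward; lengths in mm; the calibration is good to about 2 mm. A picture is of the moment at which its call begins. There is no depth.
- ctrl.finish_job(): hands the job in; it is judged then, once.
The state is a dict: "clock": time; "qpos": joint angles; "qd": joint speeds; "tau": joint torques, N m; "eef_pos": TCP position; "tool_rot": TCP orientation; "force": force on the tool from outside, world axes, zero at the start; "torque": the same for the moment, N m; "width": finger opening in mm; "gripper_force": force on a finger pad.
Only numpy, scipy, OpenCV 4.12 (cv2) and the standard library are available. Lean on these libraries where they do the work, as an engineer would, in place of code of your own. Each camera call takes 0.05 s, during which the arm holds its last target. There are 200 camera calls.

## Task

The little stone candle goblet stands off-centre, near the edge of its round plinth. Nudge it with light taps of the fingertips, best low on its foot, until it stands upright in the middle of the plinth, the rim of plinth showing evenly all round. It is wobbly: push gently, do not grip, lift or tip it or knock it off, and leave the other things on the table where they are.

Things in the scene. Friction and masses are not known exactly. Their poses are not given: they have to be found in the camera images.
- goblet: cream stone goblet with wax, 62 mm tall, 0.16 to 0.26 kg, loose on the plinth, round. Origin: centre of its underside, z up. From below: standing ring 32 mm across, 5 mm high; foot, a disc 52 mm across at 5 to 15 mm height (the widest part); thin stem; bowl at most 40 mm across (at 46 mm height). Pushed at the foot (1 to 2 N) it slides and stops with the finger; pushed at the bowl it tips.
- plinth_top (a point): centre of the flat top of the plinth, where the goblet's origin should come to be. The plinth is a grey-green stone drum, fixed to the table, 100 mm in diameter and 50 mm high; its top is bare and level.
- jar: bystander: white jar with a wooden lid, 60 mm in diameter, 75 mm tall; origin at the centre of its underside
- label_roll: bystander: upright roll of paper labels, 72 mm in diameter, 55 mm tall, 24 mm hole; origin at the centre of its underside
- pocket_light: bystander: flat black pocket light with a white panel, 55 x 85 x 24 mm, lying flat; origin at the centre of its underside
- bud_vase: bystander: marble bud vase with a narrow neck, 60 mm in diameter, 85 mm tall; origin at the centre of its underside
Things that resemble listed ones, but are neither listed nor needed, are in the scene too. Leave any blue look-alike of the goblet alone. What is shaped like the part that bears plinth_top but brown is not meant.

How it is judged:
By the outcome, as a careful person would: the job done as asked, in the order asked, and still so for the second after the job is handed in, with the robot touching nothing.
It also fails if it takes over 56 s, if anything falls off the work surface, if the arm or the gripper's body presses on something with over 40 N, if the wrist force passes 120 N, or if a joint passes its speed limit or range.

## Working session

There is one attempt and no reset: what is moved stays moved. The work goes in short steps, Python scripts to look and compute and a tool call to move; the robot and the scene stay as the last step left them, time stands still between calls to the robot, and variables do not carry over. Pictures are saved under pics/ and viewed, at most 10 in all, crops included, and the job is handed in when it is done.

Besides the shell and the picture viewer there is one more tool, called as a command line: name --argument value ..., lists and objects as JSON in quotes. send_rows: Moves the arm, as the interface text tells. Its arguments: {"type":"object","properties":{"rows":{"type":"array","items":{"type":"array","items":{"type":"array","items":{"type":"number"}}}},"grip":{"type":"number"}},"required":["rows"]}

```bash
mkdir -p pics; ls; cat > h.py <<'E'
import numpy as np, cv2
from cell import ctrl
def shot(name,fn=None):
    d=ctrl.get_image(name)
    if fn: cv2.imwrite('pics/'+fn,np.asarray(d['pixels'])[:,:,::-1])
    return d
def ray(d,u,v,z):
    E=np.array(d['extrinsics']);r=E[:3,:3]@np.array([(u-d['cx'])/d['fx'],-(v-d['cy'])/d['fy'],-1.])
    return E[:3,3]+r*(z-E[2,3])/r[2]
def proj(d,p):
    E=np.array(d['extrinsics']);q=E[:3,:3].T@(np.array(p)-E[:3,3])
    return d['cx']-d['fx']*q[0]/q[2], d['cy']+d['fy']*q[1]/q[2]
E
python3 - <<'E'
from h import *
a=shot('top','top0.png');b=shot('scene','scene0.png')
for d in(a,b):print({k:v for k,v in d.items() if k!='pixels'})
print(ctrl.read_state())
E
```

```text
pics
{'fx': 404.6335577108617, 'fy': 404.6335577108617, 'cx': 285.36345411964686, 'cy': 208.15482745270953, 'extrinsics': array([[-1.64128711e-02,  9.89658050e-01, -1.42504599e-01,
         4.08611344e+02],
       [-9.99800138e-01, -1.78713836e-02, -8.96088829e-03,
         7.65509947e+01],
       [-1.14149696e-02,  1.42329044e-01,  9.89753576e-01,
         8.87825324e+02],
       [ 0.00000000e+00,  0.00000000e+00,  0.00000000e+00,
         1.00000000e+00]])}
{'fx': 415.6057432694079, 'fy': 415.6057432694079, 'cx': 275.1452347698938, 'cy': 204.27079211117587, 'extrinsics': array([[-7.75609907e-01, -3.54598050e-01,  5.22196797e-01,
         9.82229264e+02],
       [ 6.30726060e-01, -4.67854691e-01,  6.19109542e-01,
         6.05993878e+02],
       [ 2.47771848e-02,  8.09550623e-01,  5.86526964e-01,
         5.72781464e+02],
       [ 0.00000000e+00,  0.00000000e+00,  0.00000000e+00,
         1.00000000e+00]])}
{'clock': 0.1, 'qpos': array([-1.39379021,  0.62926444,  0.03844826,  1.51827222, -0.02698553,
        0.99627578, -0.02002169]), 'qd': array([ 7.20012011e-04, -1.93572738e-03,  7.10651958e-04, -2.08897655e-03,
       -2.40051893e-03,  7.05796255e-05, -5.72573678e-05]), 'tau': array([ 3.28524809e-03, -5.64537871e+01,  1.23103939e+00, -1.93975818e+01,
        1.14479326e-02,  5.42280628e-03,  3.67448919e-06]), 'eef_pos': array([156.14821093, 630.52090707, 303.07264022]), 'tool_rot': array([-3.13989125e+00,  3.18766522e-05,  2.89876981e+00]), 'force': array([ 0.53346252, -0.48383728,  0.16044425]), 'torque': array([-0.07196863, -0.00683678, -0.02028416]), 'gripper_force': 0.0, 'width': 85.57373423741215}
```

View pics/top0.png

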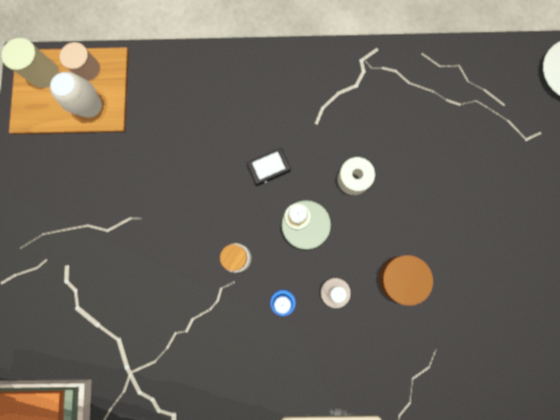

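View pics/scene0.png

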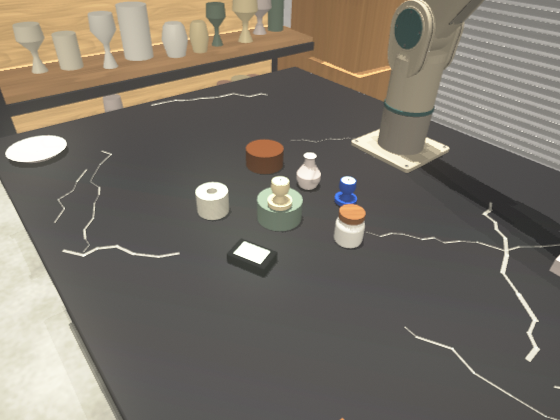

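Candidates in the top view:
- Cream goblet at (297,215), on the grey-green plinth at (306,225). This is the one I want.
- Blue look-alike at (283,304), to be left alone.
- Bud vase at (336,293).
- Brown drum at (408,280), not meant.

In the scene view the goblet is at (280,195).

```bash
cat >> h.py <<'E'
def plinth(d,px=(306,225)):
    hsv=cv2.cvtColor(np.asarray(d['pixels']),cv2.COLOR_RGB2HSV)
    return hsv
E
python3 - <<'E'
from h import *
a=shot('top');b=shot('scene')
P=np.asarray(a['pixels'])
for u,v in[(297,215),(290,222),(297,224),(307,214),(315,235),(306,240)]:print(u,v,P[v,u],cv2.cvtColor(P[v:v+1,u:u+1],cv2.COLOR_RGB2HSV)[0,0],ray(a,u,v,50)[:2])
c1=cv2.resize(P[185:265,260:350],None,fx=6,fy=6,interpolation=cv2.INTER_CUBIC)
c2=cv2.resize(np.asarray(b['pixels'])[165:240,240:320],None,fx=5,fy=5,interpolation=cv2.INTER_CUBIC)
cv2.imwrite('pics/c0.png',c1[:,:,::-1]);
cv2.imwrite('pics/c1.png',c2[:,:,::-1])
for n,p,z in[('roll',(357,170),55),('light',(269,166),24),('jar',(234,258),75),('vase',(338,295),85),('blue',(283,305),60)]:print(n,ray(a,*p,z)[:2])
E
```

```text
297 215 [252 255 255] [ 90   3 255] [514.37730756  60.09883151]
290 222 [212 199 159] [ 23  64 212] [499.95586349  74.96424746]
297 224 [181 168 130] [ 22  72 181] [495.51806695  60.48563199]
307 214 [230 233 208] [ 34  27 233] [516.10710804  39.20063174]
315 235 [214 227 202] [ 46  28 227] [471.98591657  23.70123217]
306 240 [216 229 203] [ 45  29 229] [461.96598702  42.56825761]
roll [606.8835916  -67.93151656]
light [626.92136246 118.68554259]
jar [426.93603584 188.1306801 ]
vase [352.01090127 -15.58260909]
blue [332.3870961   91.97786023]
```

View pics/c0.png

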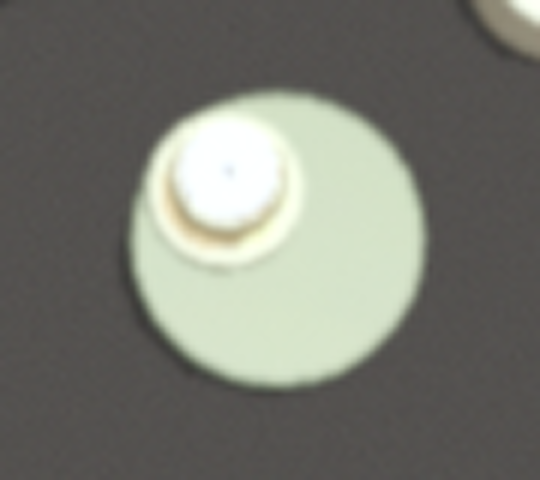

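View pics/c1.png

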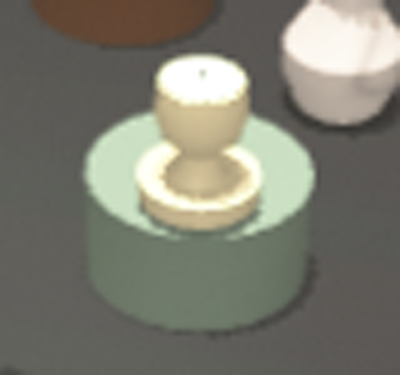

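The crops confirm the choice. The cream goblet's foot is centred near top pixel (297.6,216.6), and the plinth top near (306.5,224.8).

```bash
cat >> h.py <<'E'
def circ(p):  # algebraic fit with outlier trimming
    p=np.asarray(p,float)
    for _ in range(6):
        s=np.linalg.lstsq(np.c_[2*p,np.ones(len(p))],(p**2).sum(1),rcond=None)[0]
        c=s[:2];r=np.sqrt(s[2]+c@c);e=abs(np.linalg.norm(p-c,axis=1)-r)
        p=p[e<=max(1.0,np.percentile(e,92))]
    return c,r,len(p)
def measure(d,g0=(297.6,216.6),p0=(306.5,224.8),Rf=13,verbose=True):
    # radial edges: plinth outline (z=50) from brightness, foot outline (z=65) from the warm tint
    P=cv2.GaussianBlur(np.asarray(d['pixels']),(0,0),.6).astype(np.float32)
    br=P.sum(2)/3; warm=P[:,:,0]-P[:,:,1]   # cream ~ +10, green ~ -13
    def edges(I,c,r0,r1,sgn):
        out=[]
        for t in np.linspace(0,2*np.pi,120,endpoint=False):
            r=np.arange(r0,r1,.1);u=(c[0]+r*np.cos(t)).astype(np.float32);v=(c[1]+r*np.sin(t)).astype(np.float32)
            l=cv2.remap(I,u[None],v[None],cv2.INTER_LINEAR)[0]
            g=sgn*np.gradient(l);k=g.argmax();out.append((u[k],v[k]))
        return out
    pp=[ray(d,u,v,50)[:2] for u,v in edges(br,p0,20,30,-1)]
    ff=[ray(d,u,v,65)[:2] for u,v in edges(warm,g0,Rf-4,Rf+4,-1)]
    return circ(pp),circ(ff)
E
python3 - <<'E'
from h import *
a=shot('top')
for c,r,n in measure(a): print(c,r,n)
P=np.asarray(a['pixels'])
for v in(210,217,224):print([tuple(int(k) for k in P[v,u]) for u in range(282,318,2)])
b=shot('scene');print(proj(b,[495,40,50]),proj(b,[510,58,65]))
E
```

```text
[494.95156243  42.24186671] 50.69797361107185 101
[510.46736705  58.43905833] 23.42175901890922 71
[(85, 84, 81), (94, 94, 89), (205, 211, 190), (239, 246, 222), (242, 247, 236), (253, 255, 255), (254, 255, 255), (253, 255, 255), (253, 255, 255), (254, 255, 255), (253, 255, 255), (252, 255, 255), (243, 249, 230), (236, 245, 221), (214, 227, 202), (212, 225, 199), (212, 224, 199), (212, 225, 200)]
[(109, 114, 101), (191, 201, 179), (245, 248, 223), (206, 195, 157), (226, 229, 213), (249, 255, 255), (254, 255, 255), (254, 255, 255), (253, 255, 255), (254, 255, 255), (253, 255, 255), (245, 250, 249), (227, 230, 204), (247, 254, 231), (231, 241, 218), (214, 226, 202), (213, 226, 201), (213, 226, 201)]
[(168, 180, 157), (212, 225, 200), (199, 211, 186), (235, 241, 219), (241, 238, 210), (224, 213, 175), (201, 188, 148), (184, 172, 134), (181, 169, 130), (205, 201, 161), (243, 246, 206), (252, 255, 228), (246, 254, 232), (216, 226, 202), (214, 226, 201), (214, 227, 202), (213, 226, 201), (214, 227, 202)]
(np.float64(278.77465544316004), np.float64(197.72510687217311)) (np.float64(278.93132917156333), np.float64(198.27049679704913))
```

```bash
sed -i 's/edges(warm,g0,Rf-4,Rf+4,-1)/edges(br,g0,Rf-1.5,Rf+2.5,-1)/' h.py; cat >> h.py <<'E'
from scipy.spatial.transform import Rotation as Ro
def rel(p,yaw):  # row reaching world TCP p with tool down at yaw
    s=ctrl.read_state();R=Ro.from_euler('xyz',s['tool_rot']);T=Ro.from_euler('xyz',[np.pi,0,yaw])
    print('t cm',(R.inv().apply(np.array(p)-s['eef_pos'])/10).round(2),'rot',(R.inv()*T).as_rotvec().round(3),'clock',s['clock'],'F',s['force'].round(1),s['eef_pos'].round(1),s['tool_rot'].round(3),s['width'])
E
python3 - <<'E'
from h import *
a=shot('top')
m=measure(a)
for c,r,n in m: print(c,r,n)
d=m[1][0]-m[0][0];L=np.linalg.norm(d);u=d/L;yaw=np.arctan2(-u[1],-u[0]);print(L,u,yaw)
q=m[1][0]+u*50;print(q)
rel([*q,230],yaw);rel([*q,230],yaw+np.pi)
E
```

```text
[495.03450269  42.35953087] 50.763227373673516 103
[511.27974215  60.44953613] 26.50446734960347 95
24.313701803604268 [0.66815163 0.74402513] -2.3025180482191927
[544.68732358  97.65079287]
t cm [-50.53 -42.41   7.39] rot [-0.    -0.    -1.082] clock 0.35 F [-0.1  0.   0.1] [156.2 630.8 303.7] [-3.141 -0.     2.899] 85.4459910439482
t cm [-50.53 -42.41   7.39] rot [-0.    0.    2.06] clock 0.35 F [-0.1  0.   0.1] [156.2 630.8 303.7] [-3.141 -0.     2.899] 85.4459910439482
```

send_rows --rows '[[[-10,-8.4,1.5,0,0,-0.2],[-20,-16.8,3,0,0,-0.4],[-25,-21,4,0,0,-0.55],[-30,-25.2,5,0,0,-0.7],[-34,-28.5,6,0,0,-0.8],[-38,-32,6.5,0,0,-0.9],[-42,-35.2,7,0,0,-0.98],[-46,-38.6,7.3,0,0,-1.05],[-50.5,-42.4,7.4,0,0,-1.08],[-50.5,-42.4,7.4,0,0,-1.08]]]' --grip 165

```text
clock: 1.35
eef_pos: [449.7, 227.9, 244.8]
tool_rot: [-3.142, 0.001, -2.304]
force: [1.1, 0.8, 0.5]
width: 30.1
gripper_force: 0.0
```

send_rows --rows '[[[0,0,0,0,0,0],[0,0,0,0,0,0]]]'

```text
clock: 1.55
eef_pos: [449.4, 228.4, 244.7]
tool_rot: [3.142, -0.0, -2.308]
force: [-0.9, 0.8, -0.3]
width: 30.0
gripper_force: 0.0
```

```bash
python3 - <<'E'
from h import *
rel([544.7,97.6,133],-2.3025)
b=shot('scene');s=ctrl.read_state()
print([np.round(proj(b,s['eef_pos']+np.array([0,0,-k])),1) for k in(60,66,73,80)])
P=np.asarray(b['pixels'])
c=cv2.resize(P[80:240,200:360],None,fx=3.5,fy=3.5,interpolation=cv2.INTER_CUBIC);cv2.imwrite('pics/c2.png',c[:,:,::-1])
E
```

```text
t cm [  3.26 -15.85  11.17] rot [ 0.    -0.    -0.006] clock 1.55 F [-0.9  0.8 -0.3] [449.4 228.4 244.7] [ 3.142 -0.    -2.308] 29.99882533257055
[array([369.2, 175.5]), array([368.7, 178.4]), array([368.1, 181.7]), array([367.5, 184.9])]
```

View pics/c2.png

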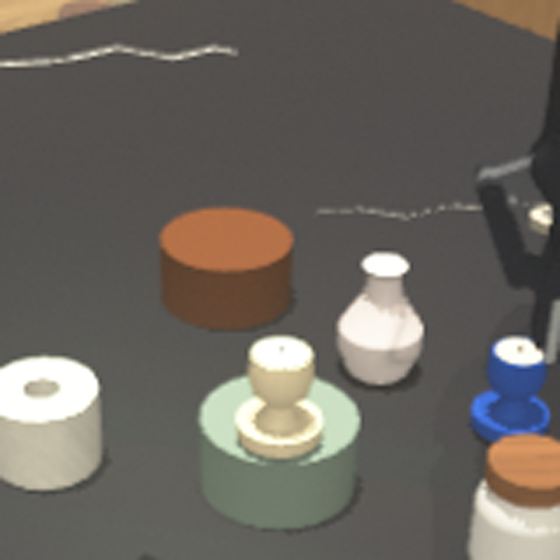

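The arm is still 16 cm short and the scene is undisturbed. I'll go on at this height.

send_rows --rows '[[[0.8,-4,0.5,0,0,0],[1.6,-8,1,0,0,0],[2.4,-12,1.4,0,0,0],[3.3,-15.9,1.5,0,0,0],[3.3,-15.9,1.5,0,0,0],[3.3,-15.9,1.5,0,0,0]]]'

```text
clock: 2.2
eef_pos: [544.4, 100.0, 229.8]
tool_rot: [3.141, 0.001, -2.303]
force: [-0.9, 0.7, 0.6]
width: 30.4
gripper_force: 0.0
```

```bash
python3 - <<'E'
from h import *
rel([544.7,97.6,133],-2.3025)
b=shot('scene');s=ctrl.read_state()
# fingers sit at +-(15..29) along tool y
ty=Ro.from_euler('xyz',s['tool_rot']).apply([0,1,0])
for q in(-18,18): print([np.round((np.array(proj(b,s['eef_pos']+q*ty+np.array([0,0,-k])))-[200,80])*3.5) for k in(60,66,73,80)])
P=np.asarray(b['pixels'])
c=cv2.resize(P[80:240,200:360],None,fx=3.5,fy=3.5,interpolation=cv2.INTER_CUBIC);cv2.imwrite('pics/c3.png',c[:,:,::-1])
E
```

```text
t cm [ 0.17 -0.19  9.68] rot [ 0.001  0.001 -0.001] clock 2.2 F [-0.9  0.7  0.6] [544.4 100.  229.8] [ 3.141e+00  1.000e-03 -2.303e+00] 30.366218317811608
[array([251., 311.]), array([251., 321.]), array([251., 332.]), array([250., 343.])]
[array([318., 314.]), array([318., 324.]), array([317., 335.]), array([317., 346.])]
```

View pics/c3.png

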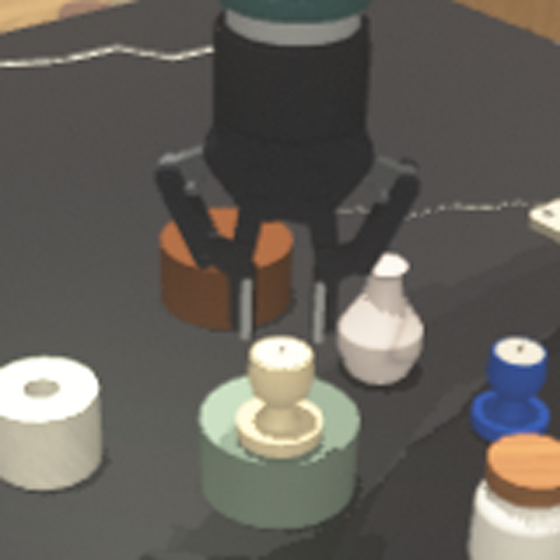

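The gripper is behind the goblet. The fingertips are at crop y≈338, about 75 mm below the TCP, which agrees with the given 73 mm. Next I go down to foot height, outside the foot.

send_rows --rows '[[[0.1,-0.2,3,0,0,0],[0.1,-0.2,6,0,0,0],[0.1,-0.2,8,0,0,0],[0.1,-0.2,9.2,0,0,0],[0.1,-0.2,9.7,0,0,0],[0.1,-0.2,9.7,0,0,0],[0.1,-0.2,9.7,0,0,0]]]'

```text
clock: 2.95
eef_pos: [545.8, 97.3, 133.6]
tool_rot: [-3.141, 0.001, -2.304]
force: [-0.1, -0.7, 0.0]
width: 29.9
gripper_force: 0.0
```

```bash
python3 - <<'E'
from h import *
rel([544.7,97.6,133],-2.3025)
b=shot('scene','s3.png')
c=cv2.resize(np.asarray(b['pixels'])[120:240,220:340],None,fx=4.5,fy=4.5,interpolation=cv2.INTER_CUBIC);cv2.imwrite('pics/c4.png',c[:,:,::-1])
E
```

```text
t cm [0.05 0.1  0.06] rot [-0.001  0.001 -0.001] clock 2.95 F [-0.1 -0.7  0. ] [545.8  97.3 133.6] [-3.141e+00  1.000e-03 -2.304e+00] 29.94690259545124
```

View pics/c4.png

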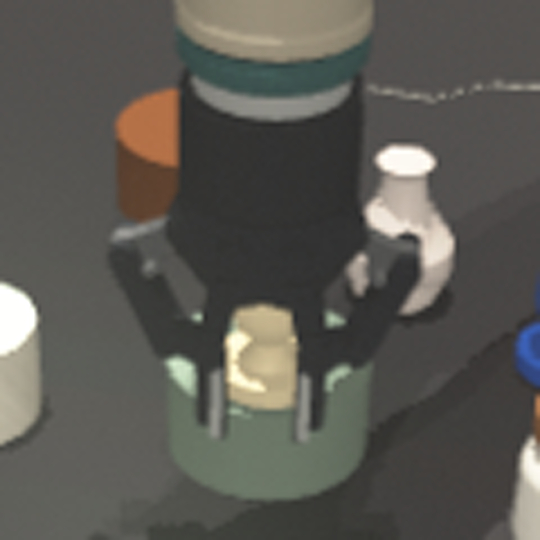

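The tips hang at foot height, one each side of the foot and clear of it, at crop (215,430) and (305,430). Now a slow push, stopping short of the full distance.

send_rows --rows '[[[0.4,0.1,0,0,0,0],[0.8,0.1,0,0,0,0],[1.1,0.1,0,0,0,0],[1.3,0.1,0,0,0,0],[1.5,0.1,0,0,0,0],[1.7,0.1,0,0,0,0],[1.9,0.1,0,0,0,0],[2.1,0.1,0,0,0,0],[2.3,0.1,0,0,0,0],[2.5,0.1,0,0,0,0]]]'

```text
clock: 4.0
eef_pos: [528.1, 79.0, 132.8]
tool_rot: [-3.141, 0.001, -2.304]
force: [1.1, 0.4, 0.1]
width: 29.8
gripper_force: 0.8
```

send_rows --rows '[[[0.2,0,0,0,0,0],[0.4,0,0,0,0,0],[0.6,0,0,0,0,0],[0.8,0,0,0,0,0],[0.9,0,0,0,0,0],[1.0,0,0,0,0,0],[1.0,0,0,0,0,0]]]'

```text
clock: 4.7
eef_pos: [521.1, 71.2, 132.8]
tool_rot: [3.142, -0.0, -2.305]
force: [0.8, 0.8, 0.0]
width: 30.1
gripper_force: 0.7
```

```bash
python3 - <<'E'
from h import *
rel([544.7,97.6,133],-2.3025)
b=shot('scene');a=shot('top')
f=lambda d,r,c:cv2.resize(np.asarray(d['pixels'])[r:r+120,c:c+90],None,fx=4.4,fy=4.4,interpolation=cv2.INTER_CUBIC)
cv2.imwrite('pics/c5.png',np.hstack([f(b,130,235),f(a,165,260)])[:,:,::-1])
E
```

```text
t cm [-3.54  0.01 -0.02] rot [ 0.    -0.    -0.002] clock 4.7 F [0.8 0.8 0. ] [521.1  71.2 132.8] [ 3.142 -0.    -2.305] 30.073236018065387
```

View pics/c5.png

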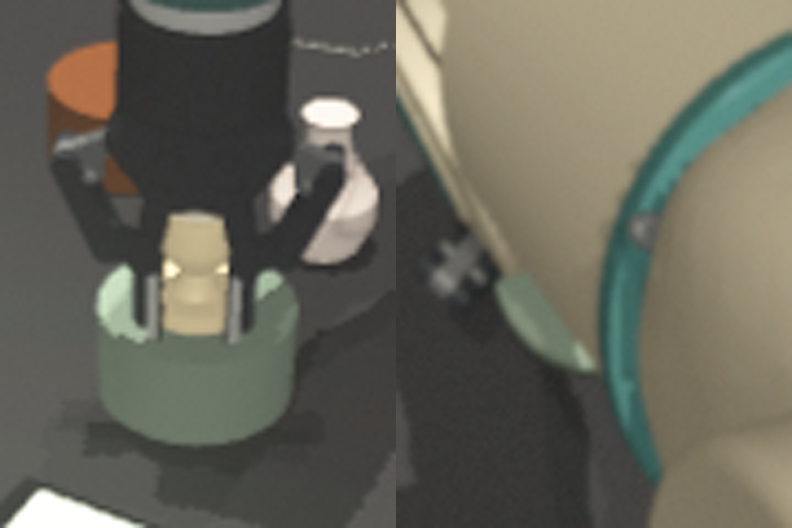

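The goblet is upright and moving with the fingertips. I'll back off, lift, and move aside to measure.

send_rows --rows '[[[-0.5,0,0,0,0,0],[-1.5,0,0,0,0,0],[-3,0,0,0,0,0],[-3,0,-3,0,0,0],[-3,0,-6,0,0,0],[-3,0,-10,0,0,0],[-6,3,-10,0,0,0],[-9,6,-10,0,0,0],[-12,9,-10,0,0,0],[-15,12,-10,0,0,0]]]'

```text
clock: 5.8
eef_pos: [532.3, 265.2, 233.0]
tool_rot: [3.141, 0.0, -2.304]
force: [1.1, 1.1, 0.1]
width: 30.4
gripper_force: 0.0
```

send_rows --rows '[[[-3,3,0,0,0,0],[-6,6,0,0,0,0],[-8,8,0,0,0,0],[-8,8,0,0,0,0],[-8,8,0,0,0,0]]]'

```text
clock: 6.3
eef_pos: [526.0, 377.0, 232.3]
tool_rot: [3.141, -0.001, -2.302]
force: [1.0, -0.4, -0.2]
width: 30.4
gripper_force: 0.0
```

```bash
python3 - <<'E'
from h import *
a=shot('top')
g=np.array(proj(a,[500,46,65]));
for _ in range(3):
    m=measure(a,g0=g); g=np.array(proj(a,[*m[1][0],65]))
for c,r,n in m: print(c,r,n)
print(m[1][0]-m[0][0])
c=cv2.resize(np.asarray(a['pixels'])[185:265,260:350],None,fx=6,fy=6,interpolation=cv2.INTER_CUBIC);cv2.imwrite('pics/c6.png',c[:,:,::-1])
rel([544.7,97.6,230],-2.3025)
E
```

```text
[494.84288686  42.23197741] 50.718398482608585 110
[500.74985241  46.98125482] 25.95115431426269 98
[5.90696554 4.74927741]
t cm [ 19.43 -19.95   0.28] rot [-0.001 -0.002 -0.002] clock 6.35 F [-0.  -0.3 -0.6] [526.6 375.5 232.4] [-3.141e+00 -2.000e-03 -2.304e+00] 30.282496314842476
```

View pics/c6.png

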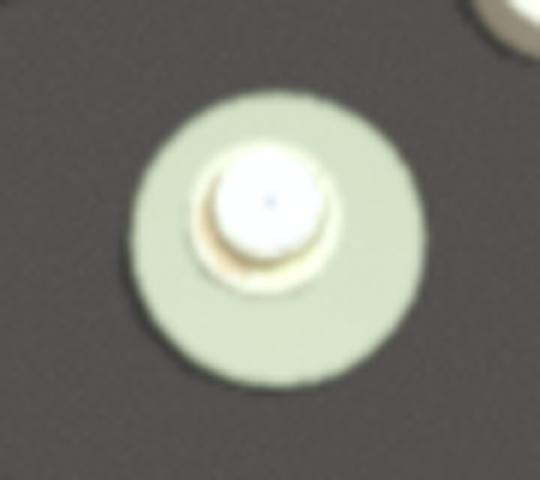

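The goblet is upright, with the foot at crop (265,217) and 7.6 mm still to go. I'll turn the tool to the remaining direction and push again.

```bash
python3 - <<'E'
from h import *
rel([541.3,79.6,231],-2.464)
E
```

```text
t cm [ 20.99 -20.9    0.18] rot [-0.001 -0.002  0.16 ] clock 6.35 F [-0.  -0.3 -0.6] [526.6 375.5 232.4] [-3.141e+00 -2.000e-03 -2.304e+00] 30.282496314842476
```

send_rows --rows '[[[3,-3,0,0,0,0.05],[6,-6,0,0,0,0.1],[9,-9,0,0,0,0.16],[12,-12,0,0,0,0.16],[15,-15,0,0,0,0.16],[18,-18,0,0,0,0.16],[20,-20,0,0,0,0.16],[21,-20.9,0.2,0,0,0.16],[21,-20.9,0.2,0,0,0.16],[21,-20.9,0.2,0,0,0.16]]]'

```text
clock: 7.35
eef_pos: [541.2, 81.3, 230.8]
tool_rot: [3.141, 0.001, -2.464]
force: [0.4, 0.9, 0.7]
width: 30.4
gripper_force: 0.0
```

```bash
python3 - <<'E'
from h import *
rel([541.3,79.6,133],-2.464)
E
```

```text
t cm [ 0.11 -0.15  9.78] rot [0.001 0.001 0.   ] clock 7.35 F [0.4 0.9 0.7] [541.2  81.3 230.8] [ 3.141e+00  1.000e-03 -2.464e+00] 30.41268184382642
```

send_rows --rows '[[[0,-0.1,3,0,0,0],[0,-0.1,6,0,0,0],[0,-0.1,8,0,0,0],[0,-0.1,9.2,0,0,0],[0,-0.1,9.8,0,0,0],[0,-0.1,9.8,0,0,0],[0,-0.1,9.8,0,0,0],[0,-0.1,9.8,0,0,0]]]'

```text
clock: 8.15
eef_pos: [542.5, 79.6, 133.7]
tool_rot: [-3.141, 0.002, -2.464]
force: [1.1, -0.6, -0.4]
width: 30.1
gripper_force: 0.0
```

```bash
python3 - <<'E'
from h import *
rel([519.7,62.2,133],-2.464)
E
```

```text
t cm [2.87 0.07 0.07] rot [-0.001  0.002 -0.   ] clock 8.15 F [ 1.1 -0.6 -0.4] [542.5  79.6 133.7] [-3.141e+00  2.000e-03 -2.464e+00] 30.104329617112217
```

send_rows --rows '[[[0.4,0.05,0,0,0,0],[0.9,0.05,0,0,0,0],[1.3,0.05,0,0,0,0],[1.6,0.05,0,0,0,0],[1.8,0.05,0,0,0,0],[2.0,0.05,0,0,0,0],[2.2,0.05,0,0,0,0],[2.4,0.05,0,0,0,0],[2.55,0.05,0,0,0,0],[2.7,0.05,0,0,0,0]]]'

```text
clock: 9.15
eef_pos: [520.8, 63.0, 132.8]
tool_rot: [-3.141, 0.001, -2.464]
force: [2.4, 1.3, 0.8]
width: 30.4
gripper_force: 0.8
```

send_rows --rows '[[[0,0,0,0,0,0],[0,0,0,0,0,0]]]'

```text
clock: 9.35
eef_pos: [520.6, 62.8, 132.8]
tool_rot: [-3.142, -0.0, -2.464]
force: [1.1, 0.5, -0.6]
width: 30.1
gripper_force: 0.6
```

```bash
python3 - <<'E'
from h import *
rel([519.7,62.2,133],-2.464)
E
```

```text
t cm [ 0.1   0.01 -0.02] rot [-0. -0. -0.] clock 9.35 F [ 1.1  0.5 -0.6] [520.6  62.8 132.8] [-3.142 -0.    -2.464] 30.141350477443805
```

Final 1 mm, then back off and check.

send_rows --rows '[[[0.05,0,0,0,0,0],[0.1,0,0,0,0,0],[0.1,0,0,0,0,0],[0.1,0,0,0,0,0]]]'

```text
clock: 9.75
eef_pos: [519.8, 62.2, 132.8]
tool_rot: [-3.142, 0.0, -2.464]
force: [1.7, 1.2, -0.1]
width: 30.2
gripper_force: 0.8
```

send_rows --rows '[[[-0.5,0,0,0,0,0],[-1.5,0,0,0,0,0],[-3,0,0,0,0,0],[-3,0,-3,0,0,0],[-3,0,-6,0,0,0],[-3,0,-10,0,0,0],[-6,3,-10,0,0,0],[-9,6,-10,0,0,0],[-12,9,-10,0,0,0],[-15,12,-10,0,0,0]]]'

```text
clock: 10.75
eef_pos: [561.6, 251.7, 232.9]
tool_rot: [3.142, -0.0, -2.465]
force: [0.3, -0.3, 0.9]
width: 30.3
gripper_force: 0.0
```

send_rows --rows '[[[-3,3,0,0,0,0],[-6,6,0,0,0,0],[-8,8,0,0,0,0],[-8,8,0,0,0,0],[-8,8,0,0,0,0]]]'

```text
clock: 11.25
eef_pos: [573.2, 362.8, 232.1]
tool_rot: [-3.141, -0.002, -2.463]
force: [0.6, -0.6, -0.3]
width: 29.9
gripper_force: 0.0
```

```bash
python3 - <<'E'
from h import *
a=shot('top');b=shot('scene')
g=np.array(proj(a,[495,42,65]));
for _ in range(3):
    m=measure(a,g0=g); g=np.array(proj(a,[*m[1][0],65]))
for c,r,n in m: print(c,r,n)
print(m[1][0]-m[0][0])
f=lambda d,r,c:cv2.resize(np.asarray(d['pixels'])[r:r+80,c:c+80],None,fx=4.9,fy=4.9,interpolation=cv2.INTER_CUBIC)
cv2.imwrite('pics/c7.png',np.hstack([f(a,185,265),f(b,165,240)])[:,:,::-1])
E
```

```text
[494.87672429  42.17071546] 50.656784408660045 111
[495.95361326  41.83954344] 25.972879285773995 112
[ 1.07688897 -0.33117202]
```

View pics/c7.png

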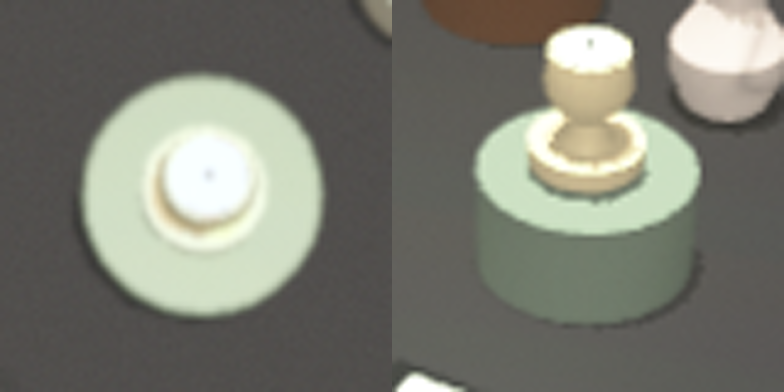

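The goblet stands upright and about 1 mm from the plinth centre: foot at left-crop (205,188), plinth (203,194), the shift being mostly parallax. The arm is clear, so I'm handing in.

```bash
python3 -c "
from cell import ctrl
print(ctrl.finish_job())"
```

```text
the job is handed in; nothing more can be done
None
```

The goblet stands upright about 1 mm from the middle of the plinth by my last top-view measurement, the arm kept clear of the other things on the table, and the job was handed in after about 11 s of robot time.

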